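# Press a taped block down with the toggle clamp, then release it

## Task

The pale wooden block in one of the two clamping jigs has just been laid on double-sided tape. Press it on: swing that jig's toggle clamp fully over centre so that its pad bears down on the block, leave it clamped for at least three seconds, then swing it fully back open and let go so the block can be taken out. Leave the block where it lies, and leave the clamp of the empty jig open.

Things in the scene. Friction and masses are not known exactly. Their poses are not given: they have to be found in the camera images.
- clamp_hinge (a point): hinge pin centre of the loaded jig's steel toggle clamp, 75 mm above the bench; fixed. Axes: x from hinge to block, y the hinge axis, z up. The clamp is one rigid lever turning about y: an 80 mm arm with a black pad, and a handle. Open, the arm stands upright and the handle points to -x, 9 deg above level. The jig is an 18 mm grey board, 205 x 134 mm, fixed to the bench.
- clamp_grip (a point): point to hold on the handle's centre line, 125 mm from the hinge centre; it moves with the lever. The grey plastic grip is a straight bar, 20 mm wide along the hinge axis (flat sides for the fingers), 24 mm across the other way; it spans 55 to 150 mm from the hinge and may turn between the fingers as the lever swings.
- clamp (a joint): lever angle: 0 fully open (stop), about 1.50 with the pad on the block, the handle then upright, leaning 5 deg to the block. At q the handle points along (-sin(1.413-q), 0, cos(1.413-q)) in clamp_hinge axes. Over-centre spring, dead centre about 0.75: beyond it the spring drives the lever to that end and holds it; up to 7 N at the grip, most at the ends. Let go, the pad presses with about 10 N.
- block: pale hardwood off-cut, 60 x 90 x 19 mm, lying flat and loose on the board of the loaded jig between two low dark fences, its centre 60 mm beyond the hinge; origin at the centre of its underside, 18 mm above the bench; x along its 60 mm side, y along its 90 mm side.
- spare_clamp (a joint): lever angle of the identical clamp on the other, empty jig (same values, 0 open). It is open and must stay so. The two jigs stand left and right of each other, hinges at least 0.25 m apart.
There are look-alikes about, which are no part of the job. Leave any purple or yellow look-alike of the block alone.

How it is judged:
By the outcome, as a careful person would: the job done as asked, in the order asked, and still so for the second after the job is handed in, with the robot touching nothing.
It also fails if it takes over 45 s, if anything falls off the work surface, if the arm or the gripper's body presses on something with over 40 N, if the wrist force passes 120 N, or if a joint passes its speed limit or range.

## Robot

A 6-joint arm with a two-finger parallel gripper is mounted at the origin on a cart in front of the work surface, level with it; the furniture and walls round the work are solid. World frame = base frame: x ahead of the robot, y to its left, z up, the work surface at z = 0. Lengths are in m, angles in rad, forces in N, time in s.
With the tool pointing down it reaches from about 0.375 to 0.9 m from the base axis. Payload 3.1 kg.
Tool frame: the origin (TCP) lies between the finger pads; the fingertips stand 17 mm ahead of it and the grasp point (between the pads) lies 2 mm behind it; z points along the fingers, y is the line along which they close (so a half turn about z gives the same grasp; the last joint's range is limited). The gripper opens to 85 mm and grips with 20 to 120 N. Pads are 22 mm wide; open, the fingers measure 114 mm over their backs; the gripper's body (76 mm by 85 mm) begins 54 mm behind the grasp point. The pads swing forward as they close: fully open they stand 13 mm farther back than shut.
Start: joints at [-1.345, 0.527, 1.433, -0, 1.181, -0.178], TCP at [0.246, -0.574, 0.248] pointing down, gripper open.
Joint ranges: [-3.08, 3.08], [-0.75, 2.2], [0.22, 2.44], [-1.43, 4.57], [0, 2.65], [-2.85, 2.85]. Speed limits (rad/s): [2.79, 2.79, 3.14, 3.14, 3.14, 3.14].

## Interface

Orientations are given as a unit quaternion [x, y, z, w].
In Python, from station import sense, vision, order gives the robot as it stands.
- The arm moves only by the shell command python3 -m crank 'ROWS' [OPENING] [FORCE]. ROWS is JSON, a list of rows, each an object with "dp": the shift along the world's x, y, z in units of 30 mm (1.0 is 30 mm), a list of three; "angular": the turn, a rotation vector about the world's x, y, z in degrees, a list of three. In form: [{"dp": [dx, dy, dz], "angular": [ax, ay, az]}, ...]. A call has 1 to 20 rows; each row shifts and turns the commanded pose from where the row before left it; what a row does not reach is not made up. A row lasts 1/10 s, in which the tool goes at most 50 mm and 8.59 degrees, less where a joint would pass 70% of its speed; a pose out of reach is approached as far as the arm can. A call is refused whole if a number of a shift passes 1 or a number of a turn 8.59, either way. A call with a gripper value outside its range is refused whole. OPENING is the closure, from 0 (fully open) to 1 (shut), set as the call begins (- or left out, the last holds). The fingers move at their own pace and stop on an object; FORCE is the grip in N (left out, the last holds). Time passes only in rows, so rows that do not move let the fingers close. It gives the time, the measured TCP pose, the force, the opening and the grip force at its end, in the units of the state.
- sense(): the state, without advancing time (a new reading comes with each control period).
- vision.snapshot(name): name is "scene" or "top"; returns a dict with "image" (384x512x3 uint8, blue, green, red), "range_z" (384x512 float32, m along the optical axis (not along the pixel's ray), 0 where there is no reading), "mtx" (3x3 intrinsics, pixels), "dist" ([k1, k2, p1, p2, k3] as OpenCV has them; the pictures are not rectified), "pose" (4x4, takes a point from camera to world coordinates). Camera axes: x right, y down, z forward; pixel columns grow to the right and rows downward; lengths in m; the calibration is good to about 2 mm. A picture is of the moment at which its call begins.
- order.sign_off(): hands the job in; it is judged then, once.
The state is a dict: "t": time; "q": joint angles; "qd": joint speeds; "tau": joint torques, N m; "tcp_pos": TCP position; "tool_rot": TCP orientation; "force": force on the tool from outside, world axes, zero at the start; "ft_torque": the same for the moment, N m; "finger_gap": opening from 0.0 (shut) to 1.0 (fully open); "gripper_force": force on a finger pad.
Only numpy, scipy, OpenCV 4.12 (cv2) and the standard library are available. Lean on these libraries where they do the work, as an engineer would, in place of code of your own. Each camera call takes 0.05 s, during which the arm holds its last target. There are 200 camera calls.

## Working session

There is one attempt and no reset: what is moved stays moved. The work goes in short steps, Python scripts to look and compute and a shell command to move; the robot and the scene stay as the last step left them, time stands still between calls to the robot, and variables do not carry over. Pictures are saved under pics/ and viewed, at most 10 in all, crops included, and the job is handed in when it is done.

```bash
ls; mkdir -p pics
python3 - <<'E'
from station import sense,vision
import cv2,numpy as np
s=sense();print(s)
for n in("scene","top"):
    d=vision.snapshot(n);cv2.imwrite(f"pics/{n}0.png",d["image"]);np.savez(f"{n}0.npz",**d)
    print(n,d["mtx"].tolist(),d["dist"],d["pose"].round(3).tolist())
E
```

```text
pics
{'t': 0.0, 'q': array([-1.34449547e+00,  5.28507130e-01,  1.43389896e+00, -1.29347698e-05,
        1.18141355e+00, -1.78507820e-01]), 'qd': array([ 8.32767847e-06,  1.63538840e-03, -6.60762207e-04,  6.04513337e-05,
        9.24168714e-04, -2.29647958e-03]), 'tau': array([-4.26167608e-04, -4.42356205e+01, -1.78026903e+01, -2.98369832e-04,
        8.58134095e-03,  1.82617057e-06]), 'tcp_pos': array([ 0.24601546, -0.57380101,  0.24730949]), 'tool_rot': array([ 9.79584975e-01,  2.01027454e-01, -3.25849004e-05, -1.11303263e-03]), 'force': array([ 0.54276645,  0.17872782, -0.48549593]), 'ft_torque': array([ 0.01649625,  0.02777531, -0.02443437]), 'gripper_force': 0.0, 'finger_gap': 0.9954385115018018}
scene [[406.30207073318354, 0.0, 256.8191511506497], [0.0, 406.30207073318354, 190.97640495322943], [0.0, 0.0, 1.0]] [-0.14297601  0.          0.          0.          0.        ] [[-0.88, -0.22, 0.42, 0.216], [-0.474, 0.411, -0.778, 0.626], [-0.002, -0.885, -0.466, 0.497], [0.0, 0.0, 0.0, 1.0]]
top [[401.9304911132356, 0.0, 249.96361270105717], [0.0, 401.9304911132356, 184.77249211058086], [0.0, 0.0, 1.0]] [-0.01765277  0.          0.          0.          0.        ] [[-0.013, -0.991, 0.135, 0.455], [-1.0, 0.011, -0.015, -0.035], [0.013, -0.135, -0.991, 0.969], [0.0, 0.0, 0.0, 1.0]]
```

View pics/scene0.png

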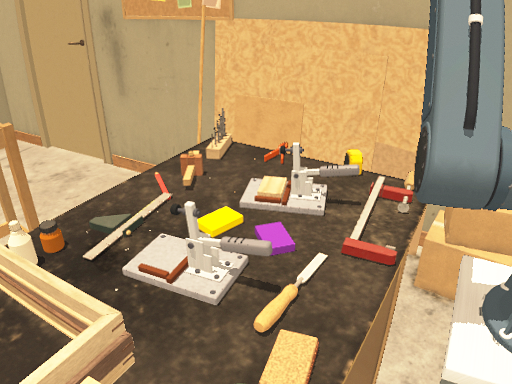

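View pics/top0.png

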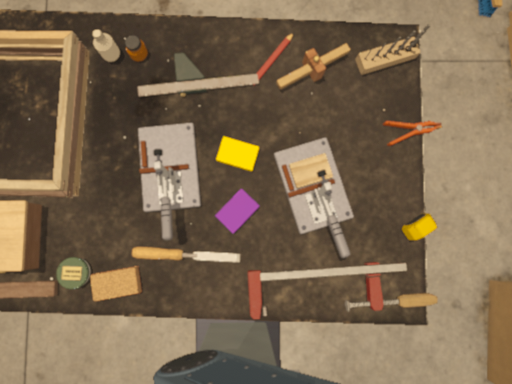

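The top view shows two jigs: the empty one at left, about (168,180), and the one at right, about (313,185), holding a pale block at (310,170). The yellow (238,153) and purple (238,210) look-alikes lie loose on the bench. The right jig fits the description, so I'll confirm it in a crop and measure it.

```bash
cat > h.py <<'E'
import cv2,numpy as np
def rays(d,uv):
    p=cv2.undistortPoints(np.float64(uv).reshape(-1,1,2),d["mtx"],d["dist"])[:,0]
    return np.c_[p,np.ones(len(p))]
def cloud(d):
    h,w=d["range_z"].shape
    uv=np.stack(np.meshgrid(np.arange(w),np.arange(h)),-1).reshape(-1,2)
    P=rays(d,uv)*d["range_z"].reshape(-1,1)
    P=P@d["pose"][:3,:3].T+d["pose"][:3,3]
    P[d["range_z"].ravel()==0]=np.nan
    return P.reshape(h,w,3)
def plane(d,uv,z):
    r=rays(d,uv)@d["pose"][:3,:3].T;o=d["pose"][:3,3]
    return o+r*((z-o[2])/r[:,2])[:,None]
E
python3 - <<'E'
import cv2,numpy as np
from h import *
d=np.load("top0.npz");im=d["image"];s=np.load("scene0.npz")
C=cloud(d)
hsv=cv2.cvtColor(im,cv2.COLOR_BGR2HSV)
roi=np.zeros(im.shape[:2],bool);roi[130:262,265:365]=1
m=(roi&(C[...,2]>0.011)).astype(np.uint8)*255
m=cv2.morphologyEx(m,cv2.MORPH_OPEN,np.ones((3,3)))
# board: remove thin handle by opening
b=cv2.morphologyEx(m,cv2.MORPH_OPEN,np.ones((21,21)))
c=max(cv2.findContours(b,0,2)[0],key=cv2.contourArea)
r=cv2.minAreaRect(c);bx=cv2.boxPoints(r);P=plane(d,bx,.018)
print("box",bx.round(1).tolist(),P.round(4).tolist(),[np.linalg.norm(P[i]-P[i-1]).round(4) for i in range(4)])
# block
blk=(roi&(hsv[...,0]>12)&(hsv[...,0]<28)&(hsv[...,1]>60)&(hsv[...,2]>150)).astype(np.uint8)*255
c=max(cv2.findContours(blk,0,2)[0],key=cv2.contourArea);r=cv2.minAreaRect(c);B=plane(d,cv2.boxPoints(r),.037)
print("block",r,B.round(4).tolist(),B.mean(0))
# handle/high points from both clouds
S=cloud(s)
ctr=P.mean(0)
for nm,X in(("top",C),("scene",S)):
    q=X.reshape(-1,3);q=q[(np.abs(q[:,0]-ctr[0]+.06)<.17)&(np.abs(q[:,1]-ctr[1])<.1)]
    h=q[(q[:,2]>.065)&(q[:,2]<.125)&(q[:,0]<ctr[0]-.06)]
    mu=h.mean(0);v=np.linalg.svd(h-mu,full_matrices=False)[2][0]
    print(nm,len(h),mu.round(4),v.round(3),h.min(0).round(3),h.max(0).round(3))
    a=q[q[:,2]>.13];print(" arm",len(a),a.mean(0).round(4),a.max(0).round(3))
cv2.imwrite("pics/crop.png",np.hstack([cv2.resize(im[125:265,260:370],(440,560),interpolation=2),cv2.resize(s["image"][130:225,230:370],None,fx=2.5,fy=2.5,interpolation=2)[:560].copy() if 0 else cv2.copyMakeBorder(cv2.resize(s["image"][130:225,230:370],(350,238),interpolation=2),0,322,0,0,0)]))
E
```

```text
box [[275.5, 177.10000610351562], [316.1000061035156, 148.39999389648438], [359.0, 209.10000610351562], [318.3999938964844, 237.8000030517578]] [[0.6026, -0.1107, 0.018], [0.6721, -0.2108, 0.018], [0.5236, -0.3082, 0.018], [0.4571, -0.2088, 0.018]] [np.float64(0.1755), np.float64(0.1218), np.float64(0.1776), np.float64(0.1196)]
block ((310.16058349609375, 171.20184326171875), (28.639007568359375, 41.569664001464844), 73.3007583618164) [[0.6321, -0.1351, 0.037], [0.6599, -0.2306, 0.037], [0.5938, -0.2474, 0.037], [0.5666, -0.1527, 0.037]] [ 0.61310382 -0.19146144  0.037     ]
top 441 [ 0.4597 -0.2354  0.1008] [-0.947 -0.288  0.146] [ 0.415 -0.257  0.079] [ 0.504 -0.216  0.112]
 arm 192 [ 0.5721 -0.2025  0.1426] [ 0.6   -0.187  0.157]
scene 415 [ 0.4584 -0.2314  0.0931] [-0.946 -0.279  0.165] [ 0.414 -0.251  0.072] [ 0.504 -0.215  0.109]
 arm 152 [ 0.5675 -0.2018  0.1388] [ 0.596 -0.188  0.152]
```

View pics/crop.png

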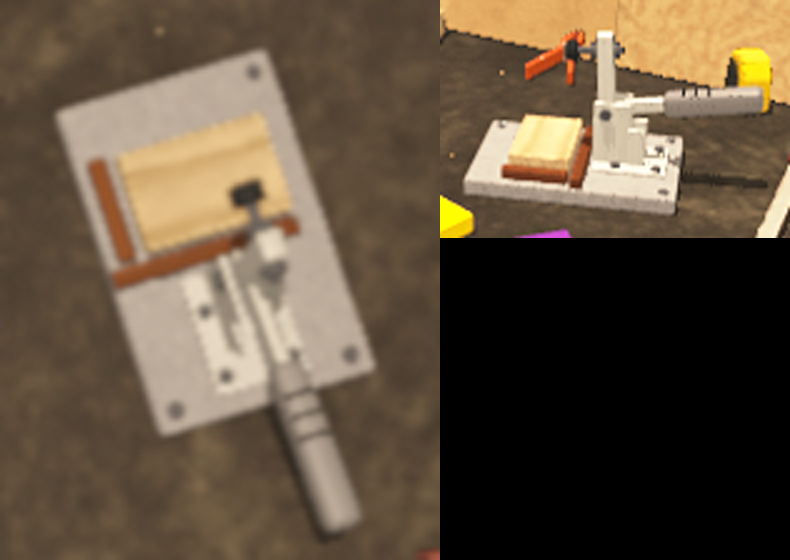

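The crop confirms it: the right-hand jig holds the pale block between its fences with the clamp open. The left jig is empty. Estimates: yaw about 16.4°, hinge (0.5555, -0.2075), grip (0.437, -0.2425, 0.0945). I'm moving above the grip.

```bash
python3 -m crank '[{"dp":[0.53,0.92,0],"angular":[0,0,-0.56]},{"dp":[0.53,0.92,0],"angular":[0,0,-0.56]},{"dp":[0.53,0.92,0],"angular":[0,0,-0.56]},{"dp":[0.53,0.92,0],"angular":[0,0,-0.56]},{"dp":[0.53,0.92,0],"angular":[0,0,-0.56]},{"dp":[0.53,0.92,0],"angular":[0,0,-0.56]},{"dp":[0.53,0.92,0],"angular":[0,0,-0.56]},{"dp":[0.53,0.92,0],"angular":[0,0,-0.56]},{"dp":[0.53,0.92,0],"angular":[0,0,-0.56]},{"dp":[0.53,0.92,0],"angular":[0,0,-0.56]},{"dp":[0.53,0.92,0],"angular":[0,0,-0.56]},{"dp":[0.53,0.92,0],"angular":[0,0,-0.56]},{"dp":[0,0,-0.6],"angular":[0,0,0]},{"dp":[0,0,-0.6],"angular":[0,0,0]},{"dp":[0,0,-0.6],"angular":[0,0,0]},{"dp":[0,0,0],"angular":[0,0,0]},{"dp":[0,0,0],"angular":[0,0,0]}]' 0
python3 - <<'E'
from station import vision
import cv2,numpy as np
for n in("scene","top"):
    d=vision.snapshot(n);np.savez(f"{n}1.npz",**d)
    if n=="scene":a=d["image"][60:240,220:420]
    else:b=d["image"][120:300,260:460]
cv2.imwrite("pics/p1.png",cv2.resize(np.hstack([a,b]),(800,360),interpolation=2))
E
```

```text
t: 1.8
tcp_pos: [0.4368, -0.2432, 0.1942]
tool_rot: [0.99, 0.143, -0.0, -0.0]
force: [-0.6, 0.1, 0.2]
finger_gap: 0.998
gripper_force: 0.0
```

View pics/p1.png

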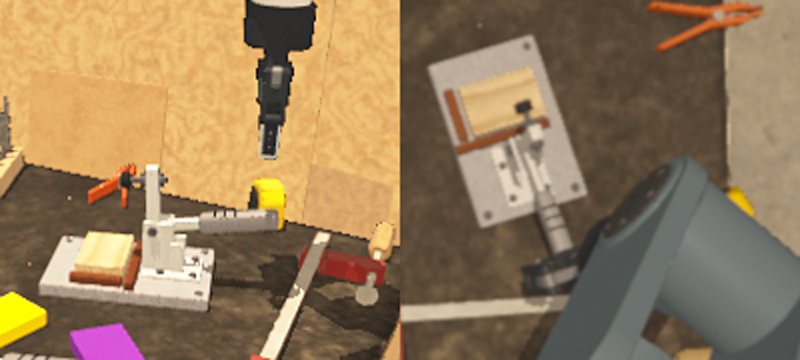

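The gripper hangs over the handle's outer half, at about (268,150) in the left half of the crop. The handle is clear between the open fingers. Descending and closing.

```bash
python3 -m crank '[{"dp":[0,0,-0.68],"angular":[0,0,0]},{"dp":[0,0,-0.68],"angular":[0,0,0]},{"dp":[0,0,-0.68],"angular":[0,0,0]},{"dp":[0,0,-0.68],"angular":[0,0,0]},{"dp":[0,0,-0.68],"angular":[0,0,0]},{"dp":[0,0,0],"angular":[0,0,0]},{"dp":[0,0,0],"angular":[0,0,0]}]' 0
python3 -m crank '[{"dp":[0,0,0],"angular":[0,0,0]},{"dp":[0,0,0],"angular":[0,0,0]},{"dp":[0,0,0],"angular":[0,0,0]},{"dp":[0,0,0],"angular":[0,0,0]},{"dp":[0,0,0],"angular":[0,0,0]},{"dp":[0,0,0],"angular":[0,0,0]},{"dp":[0,0,0],"angular":[0,0,0]},{"dp":[0,0,0],"angular":[0,0,0]}]' 0.9 35
python3 - <<'E'
import numpy as np
a=np.radians(16.4);H=np.array([.5555,-.2075,.075]);u=np.array([np.cos(a),np.sin(a),0])
qs=np.linspace(0,1.5,13);P=np.array([H+.125*(-np.sin(1.413-q)*u+[0,0,np.cos(1.413-q)]) for q in qs])
print((np.diff(P,axis=0)/.03).round(2).tolist(),P[[0,-1]])
from station import vision
import cv2
d=vision.snapshot("scene");cv2.imwrite("pics/p2.png",cv2.resize(d["image"][60:240,220:420],(600,540),interpolation=2))
E
```

```text
t: 2.6
tcp_pos: [0.4374, -0.2437, 0.093]
tool_rot: [0.99, 0.143, 0.0, 0.0]
force: [0.5, -0.3, 1.0]
finger_gap: 0.999
gripper_force: 0.0
t: 3.4
tcp_pos: [0.4375, -0.2445, 0.0929]
tool_rot: [0.99, 0.143, 0.001, 0.001]
force: [-2.7, -4.9, 5.6]
finger_gap: 0.225
gripper_force: 40.4
[[0.11, 0.03, 0.51], [0.17, 0.05, 0.49], [0.23, 0.07, 0.46], [0.28, 0.08, 0.43], [0.33, 0.1, 0.39], [0.37, 0.11, 0.35], [0.41, 0.12, 0.29], [0.44, 0.13, 0.24], [0.47, 0.14, 0.18], [0.49, 0.14, 0.12], [0.5, 0.15, 0.05], [0.5, 0.15, -0.01]] [[ 0.43707557 -0.2423542   0.09464279]
 [ 0.56591938 -0.20443341  0.19952724]]
```

View pics/p2.png

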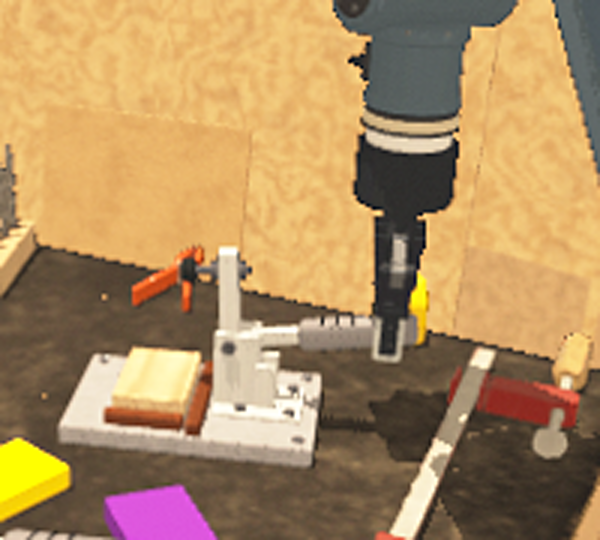

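The grip holds: the fingers straddle the handle at (390,335) and the gap matches the 20 mm bar. Swinging the first half.

```bash
python3 -m crank '[{"dp":[0.11,0.03,0.51],"angular":[0,0,0]},{"dp":[0.17,0.05,0.49],"angular":[0,0,0]},{"dp":[0.23,0.07,0.46],"angular":[0,0,0]},{"dp":[0.28,0.08,0.43],"angular":[0,0,0]},{"dp":[0,0,0],"angular":[0,0,0]}]'
python3 -m crank '[{"dp":[0.33,0.10,0.39],"angular":[0,0,0]},{"dp":[0.37,0.11,0.35],"angular":[0,0,0]},{"dp":[0.41,0.12,0.29],"angular":[0,0,0]},{"dp":[0.44,0.13,0.24],"angular":[0,0,0]},{"dp":[0,0,0],"angular":[0,0,0]}]'
```

```text
t: 3.95
tcp_pos: [0.4614, -0.2374, 0.1495]
tool_rot: [0.99, 0.144, 0.0, 0.001]
force: [-2.1, -6.6, -0.0]
finger_gap: 0.227
gripper_force: 39.4
t: 4.45
tcp_pos: [0.5086, -0.2235, 0.1875]
tool_rot: [0.99, 0.144, 0.001, 0.001]
force: [0.4, -5.6, 2.1]
finger_gap: 0.228
gripper_force: 41.2
```

```bash
python3 -m crank '[{"dp":[0.47,0.14,0.18],"angular":[0,0,0]},{"dp":[0.49,0.14,0.12],"angular":[0,0,0]},{"dp":[0.5,0.15,0.05],"angular":[0,0,0]},{"dp":[0.5,0.15,-0.01],"angular":[0,0,0]},{"dp":[0,0,0],"angular":[0,0,0]},{"dp":[0,0,0],"angular":[0,0,0]}]'
python3 - <<'E'
from station import vision
import cv2
d=vision.snapshot("scene");cv2.imwrite("pics/p3.png",cv2.resize(d["image"][40:220,200:400],(600,540),interpolation=2))
E
```

```text
t: 5.05
tcp_pos: [0.5681, -0.2059, 0.1973]
tool_rot: [0.99, 0.143, 0.003, 0.001]
force: [5.8, -3.8, 1.1]
finger_gap: 0.23
gripper_force: 43.4
```

View pics/p3.png

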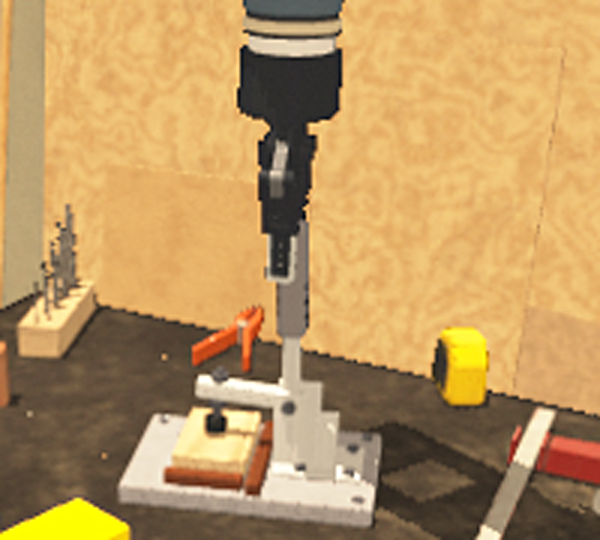

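The arm is down with its pad at the block, at (215,420), and the handle stands upright between the fingers. I'll open the fingers so the spring clamps, then wait.

```bash
Z='{"dp":[0,0,0],"angular":[0,0,0]}'; python3 -m crank '[{"dp":[0,0,0],"angular":[0,0,0]},{"dp":[0,0,0],"angular":[0,0,0]},{"dp":[0,0,0],"angular":[0,0,0]},{"dp":[0,0,0],"angular":[0,0,0]},{"dp":[0,0,0],"angular":[0,0,0]},{"dp":[0,0,0],"angular":[0,0,0]},{"dp":[0,0,0],"angular":[0,0,0]},{"dp":[0,0,0],"angular":[0,0,0]},{"dp":[0,0,0],"angular":[0,0,0]},{"dp":[0,0,0],"angular":[0,0,0]}]' 0.4
python3 - <<'E'
from station import vision
import cv2
d=vision.snapshot("scene");cv2.imwrite("pics/p4.png",cv2.resize(d["image"][40:220,200:400],(600,540),interpolation=2))
E
```

```text
t: 6.1
tcp_pos: [0.566, -0.2052, 0.1973]
tool_rot: [0.99, 0.143, 0.0, 0.0]
force: [0.4, -1.3, 0.3]
finger_gap: 0.601
gripper_force: 0.0
```

View pics/p4.png

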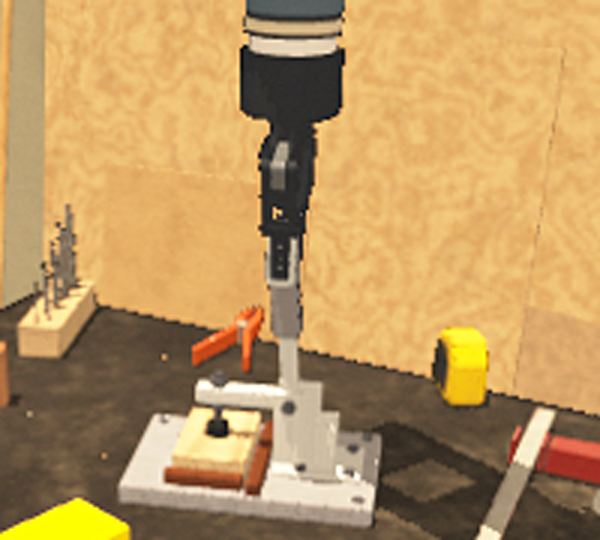

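Released, the spring holds the clamp shut with the pad at (217,428) on the block. I'll wait out the dwell and then re-grip.

```bash
python3 -m crank '[{"dp":[0,0,0],"angular":[0,0,0]},{"dp":[0,0,0],"angular":[0,0,0]},{"dp":[0,0,0],"angular":[0,0,0]},{"dp":[0,0,0],"angular":[0,0,0]},{"dp":[0,0,0],"angular":[0,0,0]},{"dp":[0,0,0],"angular":[0,0,0]},{"dp":[0,0,0],"angular":[0,0,0]},{"dp":[0,0,0],"angular":[0,0,0]},{"dp":[0,0,0],"angular":[0,0,0]},{"dp":[0,0,0],"angular":[0,0,0]},{"dp":[0,0,0],"angular":[0,0,0]},{"dp":[0,0,0],"angular":[0,0,0]},{"dp":[0,0,0],"angular":[0,0,0]},{"dp":[0,0,0],"angular":[0,0,0]},{"dp":[0,0,0],"angular":[0,0,0]},{"dp":[0,0,0],"angular":[0,0,0]},{"dp":[0,0,0],"angular":[0,0,0]},{"dp":[0,0,0],"angular":[0,0,0]},{"dp":[0,0,0],"angular":[0,0,0]},{"dp":[0,0,0],"angular":[0,0,0]}]'
python3 -m crank '[{"dp":[0,0,0],"angular":[0,0,0]},{"dp":[0,0,0],"angular":[0,0,0]},{"dp":[0,0,0],"angular":[0,0,0]},{"dp":[0,0,0],"angular":[0,0,0]},{"dp":[0,0,0],"angular":[0,0,0]},{"dp":[0,0,0],"angular":[0,0,0]},{"dp":[0,0,0],"angular":[0,0,0]},{"dp":[0,0,0],"angular":[0,0,0]},{"dp":[0,0,0],"angular":[0,0,0]},{"dp":[0,0,0],"angular":[0,0,0]},{"dp":[0,0,0],"angular":[0,0,0]},{"dp":[0,0,0],"angular":[0,0,0]},{"dp":[0,0,0],"angular":[0,0,0]},{"dp":[0,0,0],"angular":[0,0,0]},{"dp":[0,0,0],"angular":[0,0,0]},{"dp":[0,0,0],"angular":[0,0,0]},{"dp":[0,0,0],"angular":[0,0,0]},{"dp":[0,0,0],"angular":[0,0,0]},{"dp":[0,0,0],"angular":[0,0,0]},{"dp":[0,0,0],"angular":[0,0,0]}]'
python3 -m crank '[{"dp":[0,0,0],"angular":[0,0,0]},{"dp":[0,0,0],"angular":[0,0,0]},{"dp":[0,0,0],"angular":[0,0,0]},{"dp":[0,0,0],"angular":[0,0,0]},{"dp":[0,0,0],"angular":[0,0,0]},{"dp":[0,0,0],"angular":[0,0,0]}]' 0.9 35
python3 -m crank '[{"dp":[-0.5,-0.15,0.01],"angular":[0,0,0]},{"dp":[-0.5,-0.15,-0.05],"angular":[0,0,0]},{"dp":[-0.49,-0.14,-0.12],"angular":[0,0,0]},{"dp":[-0.47,-0.14,-0.18],"angular":[0,0,0]},{"dp":[0,0,0],"angular":[0,0,0]}]'
```

```text
t: 8.15
tcp_pos: [0.5659, -0.2052, 0.1973]
tool_rot: [0.99, 0.143, -0.0, -0.0]
force: [0.7, -0.2, -0.1]
finger_gap: 0.601
gripper_force: 0.0
t: 10.15
tcp_pos: [0.5659, -0.2052, 0.1973]
tool_rot: [0.99, 0.143, -0.0, -0.0]
force: [0.8, 0.5, 0.3]
finger_gap: 0.599
gripper_force: 0.0
t: 10.75
tcp_pos: [0.5664, -0.2063, 0.1975]
tool_rot: [0.99, 0.143, 0.0, 0.001]
force: [0.5, -5.8, 0.3]
finger_gap: 0.23
gripper_force: 37.4
t: 11.25
tcp_pos: [0.5089, -0.2235, 0.1881]
tool_rot: [0.99, 0.142, 0.003, 0.001]
force: [4.5, -2.1, 0.6]
finger_gap: 0.227
gripper_force: 37.7
```

```bash
python3 -m crank '[{"dp":[-0.44,-0.13,-0.24],"angular":[0,0,0]},{"dp":[-0.41,-0.12,-0.29],"angular":[0,0,0]},{"dp":[-0.37,-0.11,-0.35],"angular":[0,0,0]},{"dp":[-0.33,-0.1,-0.39],"angular":[0,0,0]},{"dp":[0,0,0],"angular":[0,0,0]}]'
python3 -m crank '[{"dp":[-0.28,-0.08,-0.43],"angular":[0,0,0]},{"dp":[-0.23,-0.07,-0.46],"angular":[0,0,0]},{"dp":[-0.17,-0.05,-0.49],"angular":[0,0,0]},{"dp":[-0.11,-0.03,-0.51],"angular":[0,0,0]},{"dp":[0,0,0],"angular":[0,0,0]},{"dp":[0,0,0],"angular":[0,0,0]}]'
python3 -m crank '[{"dp":[0,0,0],"angular":[0,0,0]},{"dp":[0,0,0],"angular":[0,0,0]},{"dp":[0,0,0],"angular":[0,0,0]},{"dp":[0,0,0],"angular":[0,0,0]},{"dp":[0,0,0],"angular":[0,0,0]},{"dp":[0,0,0],"angular":[0,0,0]},{"dp":[0,0,0],"angular":[0,0,0]},{"dp":[0,0,0],"angular":[0,0,0]}]' 0
python3 -m crank '[{"dp":[0,0,0.5],"angular":[0,0,0]},{"dp":[0,0,0.8],"angular":[0,0,0]},{"dp":[0,0,0.8],"angular":[0,0,0]},{"dp":[0,0,0.8],"angular":[0,0,0]},{"dp":[0,0,0.8],"angular":[0,0,0]},{"dp":[0,0,0.8],"angular":[0,0,0]},{"dp":[-0.5,-0.8,0],"angular":[0,0,0]},{"dp":[-0.5,-0.8,0],"angular":[0,0,0]},{"dp":[-0.5,-0.8,0],"angular":[0,0,0]},{"dp":[-0.5,-0.8,0],"angular":[0,0,0]},{"dp":[0,0,0],"angular":[0,0,0]},{"dp":[0,0,0],"angular":[0,0,0]},{"dp":[0,0,0],"angular":[0,0,0]}]'
python3 - <<'E'
from station import vision
import cv2,numpy as np
from h import *
a=vision.snapshot("scene")["image"][90:290,120:400]
d=vision.snapshot("top");b=d["image"][110:310,120:400]
cv2.imwrite("pics/p5.png",cv2.resize(np.hstack([a,b]),(800,286),interpolation=2))
im=d["image"];C=cloud(d);hsv=cv2.cvtColor(im,cv2.COLOR_BGR2HSV);roi=np.zeros(im.shape[:2],bool);roi[130:262,265:365]=1
blk=(roi&(hsv[...,0]>12)&(hsv[...,0]<28)&(hsv[...,1]>60)&(hsv[...,2]>150)).astype(np.uint8)*255
c=max(cv2.findContours(blk,0,2)[0],key=cv2.contourArea);print(cv2.minAreaRect(c))
q=C.reshape(-1,3);h=q[(np.abs(q[:,0]-.455)<.05)&(np.abs(q[:,1]+.235)<.04)&(q[:,2]>.065)&(q[:,2]<.125)]
print(len(h),h.mean(0),np.linalg.svd(h-h.mean(0),full_matrices=False)[2][0])
E
```

```text
t: 11.75
tcp_pos: [0.4607, -0.2377, 0.1488]
tool_rot: [0.99, 0.143, 0.0, 0.001]
force: [-0.3, -4.5, 0.3]
finger_gap: 0.228
gripper_force: 37.9
t: 12.35
tcp_pos: [0.4372, -0.2446, 0.0916]
tool_rot: [0.99, 0.144, -0.0, 0.001]
force: [-1.0, -6.8, -5.2]
finger_gap: 0.229
gripper_force: 37.4
t: 13.15
tcp_pos: [0.437, -0.2432, 0.0923]
tool_rot: [0.99, 0.143, 0.0, 0.0]
force: [-0.0, 0.1, 0.8]
finger_gap: 1.0
gripper_force: 0.0
t: 14.45
tcp_pos: [0.377, -0.3382, 0.2271]
tool_rot: [0.99, 0.143, -0.0, -0.001]
force: [0.2, 0.2, 0.4]
finger_gap: 1.002
gripper_force: 0.0
((310.06884765625, 171.22935485839844), (28.639007568359375, 41.761226654052734), 73.3007583618164)
442 [ 0.45965216 -0.23536029  0.10092331] [-0.94710188 -0.28869575  0.1401884 ]
```

View pics/p5.png

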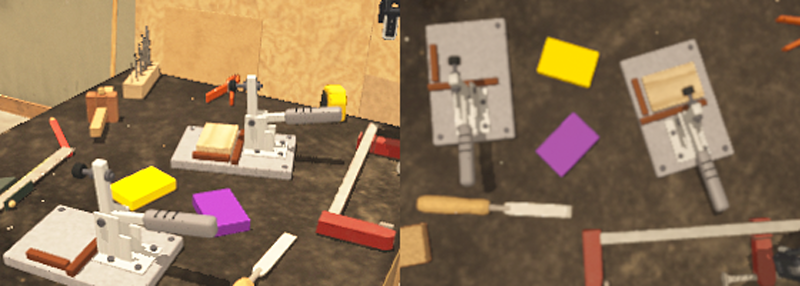

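Both clamps stand open: the loaded jig's arm is at (252,100) and the spare's at (100,185). The block hasn't moved (within 0.1 px), and the handle is back at its starting pose.

```bash
python3 -c "
from station import order;print(order.sign_off())"
```

```text
the job is handed in; nothing more can be done
None
```

The loaded jig's clamp was swung fully over centre, left holding the block down with the fingers off it for over 4 s, then swung fully open and released; the block did not move, the empty jig's clamp stayed open, and the job was handed in at about 14.5 s.

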